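Index the crate jig and lock it with the bayonet key

ROBOT

A 6-joint arm with a two-finger parallel gripper is mounted at the origin on the work surface. World frame = base frame: x ahead of the robot, y to its left, z up, the work surface at z = 0. Lengths are in m, angles in rad, forces in N, time in s.
With the tool pointing down it reaches from about 0.35 to 0.925 m from the base axis. Payload 6.4 kg.
Tool frame: the origin (TCP) lies at the very end of the fingers, on their centre line; the grasp point (between the pads) lies 19 mm behind it; z points along the fingers, y is the line along which they close (so a half turn about z gives the same grasp; the last joint's range is limited). The gripper opens to 94 mm and grips with 3 to 60 N. Pads are 16 mm wide; open, the fingers measure 119 mm over their backs; the gripper's body (75 mm by 177 mm) begins 78 mm behind the grasp point.
Start: joints at [-0.174, 0.245, 1.558, -0, 1.339, -0.174], TCP at [0.65, 0, 0.205] pointing down, gripper open.
Joint ranges: [-3.13, 3.13], [-1.02, 2.26], [0.13, 2.54], [-0.95, 4.09], [0.21, 2.88], [-2.74, 2.74]. Speed limits (rad/s): [2.57, 2.57, 3.14, 3.14, 3.14, 3.14].

INTERFACE

Orientations are given as [roll, pitch, yaw] about the fixed x, y, z axes, in that order (R = Rz(yaw) Ry(pitch) Rx(roll)).
In Python, from workcell import bot gives the robot as it stands. The module is installed in compiled form; this text tells all that it offers.
- The arm moves only by the shell command python3 -m jog 'ROWS'. ROWS is text: rows parted by semicolons, each of 5 numbers parted by spaces: the shift along the tool's x, y, z each as a share of 0.03 m, from -1 to 1, then the turn about the tool's z as a share of 60 degrees, from -1 to 1, then the opening, from -1 (shut) to 1 (fully open). In form: x y z roll claw; .... A call has 1 to 20 rows; each row shifts and turns the commanded pose from where the row before left it, along the tool's axes as they then stand; what a row does not reach is not made up. A row lasts 1/8 s, in which the tool goes at most 62.5 mm and 10.7 degrees, less where a joint would pass 70% of its speed; a pose out of reach is approached as far as the arm can. A call with a number of a shift or a turn outside -1 to 1 is refused whole. A call with a gripper value outside its range is refused whole. The fingers move at their own pace and stop on an object; the grip force is fixed at half the most. Time passes only in rows, so rows that do not move let the fingers close. It gives the time, the measured TCP pose, the force, the opening and the grip force at its end, in the units of the state.
- bot.observe(): the state, without advancing time (a new reading comes with each control period).
- bot.grab_frame(name): name is "scene" or "side" or "wrist"; returns a dict with "pixels" (480x640x3 uint8, blue, green, red), "range_z" (480x640 float32, m along the optical axis (not along the pixel's ray), 0 where there is no reading), "fx", "fy", "cx", "cy" (pixels), "world_from_camera" (4x4, takes a point from camera to world coordinates). Camera axes: x right, y down, z forward; pixel columns grow to the right and rows downward; lengths in m; the calibration is good to about 2 mm. A picture is of the moment at which its call begins.
- bot.close_job(): hands the job in; it is judged then, once.
The state is a dict: "t": time; "joints": joint angles; "qd": joint speeds; "tau": joint torques, N m; "position": TCP position; "tool_rot": TCP orientation; "wrist_force": force on the tool from outside, world axes, zero at the start; "wrist_torque": the same for the moment, N m; "width": finger opening in m; "finger_force": force on a finger pad.
Only numpy, scipy, OpenCV 4.12 (cv2) and the standard library are available. Lean on these libraries where they do the work, as an engineer would, in place of code of your own. Each camera call takes 0.05 s, during which the arm holds its last target. There are 200 camera calls.

TASK

Turn the jig's board clockwise by its handle post until it clicks into its detent, square to the base, with the keyhole over the socket. Then take the flat-headed bayonet key out of its wooden holder, push it through the keyhole against the spring until its collar lies on the board, twist it a quarter turn clockwise and keep holding it there, pushed home and twisted: finish while still gripping it, as it springs back if let go. Leave the round-headed pin and the loose things around the jig where they are.

Things in the scene. Friction and masses are not known exactly. Their poses are not given: they have to be found in the camera images.
- jig: Turning jig, fixed to the bench. Origin: on the bench under the board's pivot; z up, x away from the robot when unturned, y left. Steel foot 340 (x) x 300 x 12 mm, grey block 220 x 220 mm up to 32 mm, then a square plywood board 250 x 250 x 10 mm (top 44 mm above the bench) that turns about the vertical through the origin. A slatted crate end on the board reaches 65 mm above the bench.
- turntable (a joint): Board angle, rad, counter-clockwise from above positive; starts at 0.9 to 1.6. 0 is the detent: board square to the foot, handle on the jig's +y side, crate end on +x, keyhole over the socket. Friction 0.15 N m. A sprung roller must climb a bump from 0.28 (7 N at the handle), crest at 0.14, then drops and pulls to 0, held by 0.8 N m. Past it a like bump (crest -0.14), stop at -0.5.
- handle (a point): Top centre of the dark wooden handle post on the board: round, 24 mm in diameter (32 mm at its foot), 60 mm tall, standing on the board top (44 mm) up to 104 mm above the bench, 105 mm from the pivot. It turns with the board.
- keyhole (a point): Centre of the key slot in the board, at the height of the board's top (44 mm). The slot is 40 mm (board's x) x 16 mm (board's y) and goes right through the 10 mm board; it is at (-30, -75) mm in the board's axes and turns with it.
- socket (a point): Fixed point on the axis of the base's sprung socket, 44 mm above the bench (board top), at (-30, -75) mm in the jig's frame. At the detent the keyhole is here, long side along the jig's x. Under it is a cup with a slot 15 mm wide along the jig's x, floor 26 mm above the bench at rest. Pressed home, the key's foot is 14 mm above the bench, its top 6 mm below the board: then it can turn.
- drive (a joint): Angle of the cup in the socket, rad, clockwise from above positive: 0 at rest (slot along the jig's x), about 1.57 after a quarter turn, stop at 1.65. A spring turns it back (0.02 N m at 0, 0.15 N m at a quarter turn). It turns with the key's foot, with up to 0.15 rad of play.
- plunger (a joint): How far the socket's cup is pressed down, m: 0 at rest, 0.012 with the key's collar on the board, stop at 0.014. Its spring gives 3.6 N at first and 11 N at 0.012. The key's foot meets the cup floor when the collar is 12 mm above the board. If the key is let go, the springs turn it back and lift it.
- key: Steel bayonet key, 0.2 kg, 78 mm tall, upright; origin: centre of its foot's underside, z up. Foot: cross bar 36 (x) x 12 (y) x 14 mm high, narrowed below; stem 12 mm in diameter from 14 to 30 mm; round collar 40 mm in diameter from 30 to 36 mm; flat wing head 40 (x) x 14 (y) mm from 36 to 78 mm, parallel to the foot. The same when turned by half a turn.
- key_holder: Light wooden block 90 (x) x 70 (y) x 45 mm, fixed, to the left or right of the jig. Origin: centre of its underside. The key stands in the slot in its top, collar on the top, foot 15 mm above the bench; lift it straight up by at least 32 mm to free it.
- pin_holder: Same kind of block on the other side of the jig, in which the pin stands. Origin: centre of its underside.
- pin: Plain steel pin that is not needed: like the key, but with a round knob head 32 mm in diameter and no cross bar. Origin: centre of its foot's underside.
- glue: White glue bottle, 60 mm in diameter, 130 mm tall, beyond the jig. Origin: centre of its underside.
- nail_tin: Open steel nail tin, 80 mm in diameter, 70 mm tall, beyond the jig. Origin: centre of its underside.
- offcut: Wood offcut 120 x 60 x 30 mm, lying. Origin: centre of its underside.
- slat: Loose crate slat 200 x 50 x 10 mm, lying. Origin: centre of its underside.
- corner_block: Wooden corner block 45 x 45 x 70 mm, upright. Origin: centre of its underside.
Not all that is in view belongs to the job. What is shaped like the key but pink or turquoise is not meant.

How it is judged:
On the way, in this order (a step that is already met when the one before it is completed fails the run):
1. the board has been turned to its detent and rests there (value of joint turntable between -0.05 and 0.05 rad and velocity of joint turntable between -0.1 and 0.1 rad/s), for 0.2 s.
2. the key is pushed in through the keyhole until its collar lies on the board, not yet twisted (value of joint turntable between -0.05 and 0.05 rad and horizontal distance between key and socket below 0.004 m and angle between key's own z axis and vertical below 0.1 rad and z of key in the frame of jig below 0.0175 m and value of joint drive below 0.5 rad), for 0.05 s.
3. the pushed-in key is twisted a quarter turn clockwise (value of joint turntable between -0.05 and 0.05 rad and horizontal distance between key and socket below 0.004 m and angle between key's own z axis and vertical below 0.1 rad and z of key in the frame of jig below 0.0175 m and value of joint drive above 1.3 rad), for 0.2 s.
At the end, for the whole second after the job is handed in: Board at its detent (within 0.05 rad); key upright (0.1 rad) on the socket axis (4 mm), collar on the board (within 3.5 mm), cup pressed over 8 mm, twisted clockwise by at least 1.3 rad, and still gripped by the fingers (over 2 N) (all of step 3 and value of joint plunger above 0.008 m and contact force between the fingers and key above 2 N); the arm keeps its last pose, push and grip.
It fails at once if the round-headed pin is moved by more than 30 mm (distance of pin from where it was at the start of the episode above 0.03 m).
It fails at once if a loose thing around the jig (glue bottle, nail tin, offcut, slat, corner block) is moved by more than 30 mm (distance of any of glue, nail_tin, offcut, slat, corner_block from where it was at the start of the episode above 0.03 m).
It also fails if it takes over 64 s, if anything falls off the work surface, if the arm or the gripper's body presses on something with over 40 N, if the wrist force passes 120 N, or if a joint passes its speed limit or range.

## Working session

There is one attempt and no reset: what is moved stays moved. The work goes in short steps, Python scripts to look and compute and a shell command to move; the robot and the scene stay as the last step left them, time stands still between calls to the robot, and variables do not carry over. Pictures are saved under pics/ and viewed, at most 10 in all, crops included, and the job is handed in when it is done.

```bash
mkdir -p pics; cat > h.py <<'E'
import numpy as np, cv2
from workcell import bot
def grab(n):
    f=bot.grab_frame(n); np.savez('pics/'+n+'.npz',**f); return f
def load(n): return np.load('pics/'+n+'.npz')
def pt(f,u,v,r=1):
    d=f['range_z'][v-r:v+r+1,u-r:u+r+1]; d=np.median(d[d>0])
    c=np.array([(u-f['cx'])/f['fx']*d,(v-f['cy'])/f['fy']*d,d,1]); return (f['world_from_camera']@c)[:3]
def plane(f,u,v,z):
    T=f['world_from_camera']; r=T[:3,:3]@np.array([(u-f['cx'])/f['fx'],(v-f['cy'])/f['fy'],1]); o=T[:3,3]
    return o+r*(z-o[2])/r[2]
E
python3 - <<'E'
from h import *
for n in ('scene','side'):
    f=grab(n); cv2.imwrite(f'pics/{n}0.png',f['pixels']); print(n,f['world_from_camera'].round(3),f['fx'])
s=bot.observe(); print(s['t'],s['position'],s['tool_rot'],s['width'])
E
```

```text
scene [[-0.659  0.48  -0.58   1.349]
 [ 0.752  0.442 -0.488  0.661]
 [ 0.022 -0.758 -0.652  0.963]
 [ 0.     0.     0.     1.   ]] 562.7460598258494
side [[ 0.801 -0.377  0.465 -0.202]
 [-0.598 -0.476  0.645 -1.083]
 [-0.022 -0.795 -0.606  1.106]
 [ 0.     0.     0.     1.   ]] 609.6261105272353
0.1 [6.49456303e-01 1.09595097e-04 2.04468787e-01] [-3.13990454e+00 -2.94129634e-04  1.57081462e+00] 0.093971429053436
```

View pics/scene0.png

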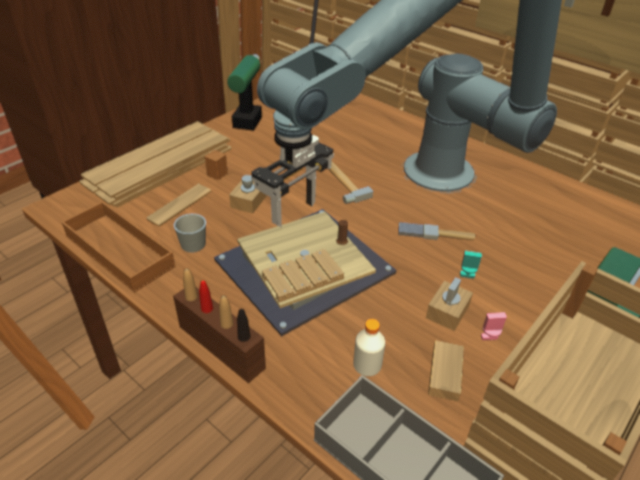

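View pics/side0.png

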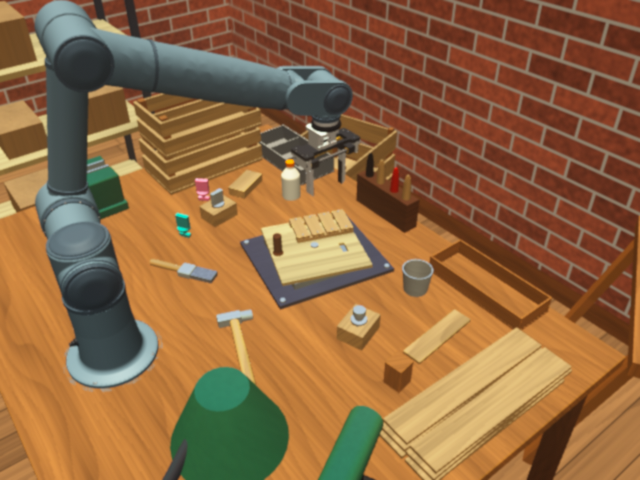

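Scene view: the steel wing-headed key stands in a holder at scene (455,288) / side (217,200). It could be confused with the round pin at scene (248,184) / side (358,315), the turquoise decoy at scene (470,263) / side (183,224), or the pink decoy at scene (494,325) / side (203,189). I choose the grey flat-headed one. The handle post is at scene (343,224) / side (278,237) and the keyhole at scene (270,257) / side (343,247).

```bash
python3 - <<'E'
from h import *
f=load('scene'); g=load('side')
for n,a,b in [('key',(455,284),(217,193)),('handle',(343,223),(277,237)),('keyhole',(270,257),(343,247)),('pivot?',(304,253),(314,245)),('pin',(248,182),(358,310))]:
    print(n,pt(f,*a).round(3),pt(g,*b).round(3))
# foot corner screws
print('foot',[pt(f,*p).round(3) for p in [(222,258),(282,324),(390,270)]],[pt(g,*p).round(3) for p in [(247,242),(282,300),(387,265)]])
c1=f['pixels'][200:350,205:405]; c2=f['pixels'][240:350,420:520]; c3=g['pixels'][165:235,160:260]; 
c1=cv2.resize(c1,(533,400),interpolation=3)
c2=cv2.resize(c2,(264,290),interpolation=3); c3=cv2.resize(c3,(264,185),interpolation=3)
o=np.zeros((480,800,3),np.uint8); o[:400,:533]=c1; o[:290,534:798]=c2;o[292:477,534:798]=c3
cv2.imwrite('pics/crop1.png',o)
E
```

```text
key [0.486 0.331 0.092] [0.484 0.317 0.09 ]
handle [0.498 0.023 0.101] [0.494 0.012 0.103]
keyhole [ 0.651 -0.076  0.031] [ 0.663 -0.064  0.033]
pivot? [ 0.597 -0.014  0.046] [ 0.594 -0.019  0.046]
pin [ 0.512 -0.298  0.076] [ 0.498 -0.317  0.084]
foot [array([ 0.721, -0.175,  0.014]), array([0.777, 0.084, 0.017]), array([0.474, 0.158, 0.013])] [array([0.472, 0.141, 0.017]), array([ 0.414, -0.119,  0.016]), array([ 0.72 , -0.183,  0.017])]
```

View pics/crop1.png

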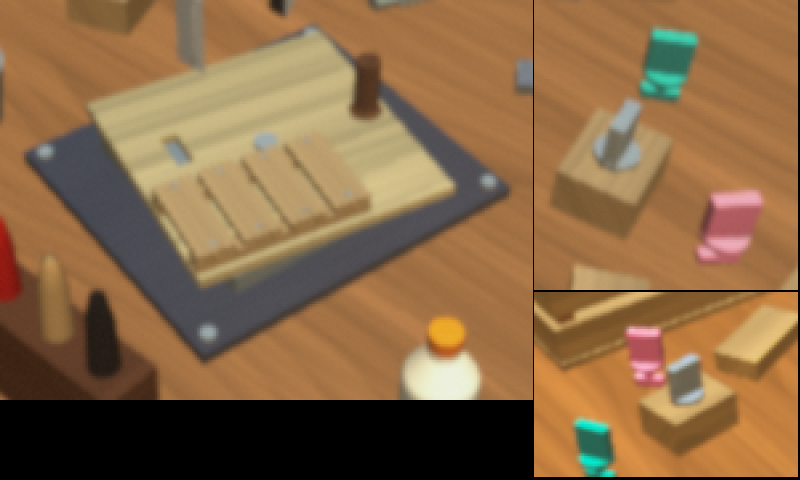

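The crop confirms the choice: the grey wing-headed key at crop (618,130) stands in a holder, while the turquoise (668,60) and pink (728,225) lookalikes are loose. The foot screws are at crop (44,152), (208,332), (489,181) and (312,33), and the pivot disc is at (265,142).

```bash
python3 - <<'E'
from h import *
f=grab('wrist'); cv2.imwrite('pics/wrist0.png',f['pixels']); print(f['world_from_camera'].round(3),f['fx'])
f=load('scene')
S=[plane(f,205+u/2.665,200+v/2.667,.015)[:2] for u,v in [(44,152),(208,332),(489,181),(312,33)]]
A,B,C,D=S; print(np.round(S,3),np.mean(S,0)); 
x=(B-C+A-D); y=(B-A+C-D); print(np.arctan2(x[1],x[0]),np.arctan2(-y[0],y[1]),np.linalg.norm(x)/2,np.linalg.norm(y)/2)
print('pivot',plane(f,304.4,253.2,.045))
E
```

```text
[[ 1.     0.001 -0.002  0.651]
 [ 0.    -0.973 -0.229  0.067]
 [-0.002  0.229 -0.973  0.384]
 [ 0.     0.     0.     1.   ]] 343.6870756529093
[[ 0.721 -0.177]
 [ 0.775  0.086]
 [ 0.472  0.152]
 [ 0.416 -0.111]] [ 0.59604118 -0.01263159]
-0.21285467146480877 -0.20629965355605068 0.3106772636838306 0.2685883115700629
pivot [ 0.59625845 -0.01339928  0.045     ]
```

View pics/wrist0.png

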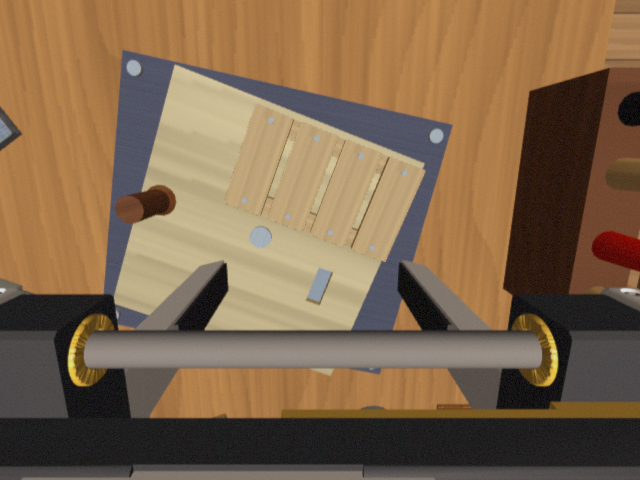

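Wrist view: pivot disc (260,237), handle top (130,209), keyhole (319,286), foot screws (134,68), (436,136) and (372,366).

```bash
python3 - <<'E'
from h import *
f=load('wrist')
P=plane(f,260.5,237,.045)[:2];K=plane(f,319.5,286,.044)[:2];H=plane(f,131,209,.104)[:2]
C,B=[plane(f,*p,.015)[:2] for p in [(134,68),(436,136)]]
print(P,K,H,C,B); print('depth',pt(f,130,209),pt(f,260,237))
d=B-C; yaw=np.arctan2(d[1],d[0]); print('yaw',yaw,'L',np.hypot(*d)); R=lambda a:np.array([[np.cos(a),-np.sin(a)],[np.sin(a),np.cos(a)]])
print('pivot from screws',(B+C)/2-R(yaw)@[0,.135])
h=H-P;k=K-P;print(np.hypot(*h),np.hypot(*k),'board yaw',np.arctan2(h[1],h[0])-np.pi/2, np.arctan2(k[1],k[0])-np.arctan2(-75,-30))
# board back edge
e=plane(f,424,165,.044)-plane(f,176,67,.044);print('edge',np.arctan2(e[1],e[0])+np.pi/2)
print('socket',P+R(yaw)@[-.03,-.075],'detent handle',P+R(yaw)@[0,.105])
E
```

```text
[ 0.59761358 -0.01618038] [ 0.65783489 -0.06951749] [0.50099702 0.02186454] [0.47330034 0.14887394] [0.77790318 0.08405806]
depth [0.50020502 0.02187367 0.10406111] [ 0.59765622 -0.01533722  0.04845691]
yaw -0.20966110894494966 L 0.31142251897061307
pivot from screws [ 0.59750442 -0.0155777 ]
0.10383725478803221 0.08044534561799824 board yaw 1.1956701808945827 1.226453099712349
edge 1.210734243774429
socket [ 0.5526609  -0.08329414] detent handle [0.61946706 0.08652027]
```

```bash
python3 -m jog '0.7 -1 0 0 -0.3; 0 -1 0 0 -0.3; 0 -1 0 0 -0.3; 0 -1 0 0 -0.3; 0 -1 0 0 -0.3; 0 0 0 -0.165 -0.3; 0 0 0 -0.165 -0.3; 0 0 0 -0.165 -0.3; 0 0 0 -0.165 -0.3; 0 0 0 -0.165 -0.3; 0 0 0 -0.165 -0.3; 0 0 0 -0.165 -0.3; 0 0 0 0 -0.3; 0 0 0 0 -0.3'
```

```text
t: 1.9
position: [0.4999, 0.021, 0.2053]
tool_rot: [-3.142, -0.0, 2.778]
wrist_force: [0.1, -0.6, -0.6]
width: 0.0328
finger_force: 0.0
```

```bash
python3 -m jog '0 0 1 0 -0.3; 0 0 1 0 -0.3; 0 0 1 0 -0.3; 0 0 0.7 0 -0.3; 0 0 0.4 0 -0.3; 0 0 0.35 0 -0.3; 0 0 0 0 -0.3; 0 0 0 0 -0.3'
```

```text
t: 2.9
position: [0.5006, 0.0209, 0.0727]
tool_rot: [3.141, 0.001, 2.78]
wrist_force: [-0.5, -0.4, 0.4]
width: 0.0331
finger_force: 0.0
```

```bash
python3 -m jog '-0.013 0.305 0 0.083 -0.3; -0.013 0.305 0 0.083 -0.3; -0.013 0.305 0 0.083 -0.3; -0.013 0.305 0 0.083 -0.3; -0.013 0.305 0 0.083 -0.3; -0.013 0.305 0 0.083 -0.3; -0.013 0.305 0 0.083 -0.3; -0.013 0.305 0 0.083 -0.3; -0.013 0.305 0 0.083 -0.3; -0.013 0.305 0 0.083 -0.3; -0.013 0.305 0 0.083 -0.3; -0.013 0.305 0 0.083 -0.3; -0.013 0.305 0 0.083 -0.3; 0 0 0 0 -0.3; 0 0 0 0 -0.3'
```

```text
t: 4.78
position: [0.5903, 0.0889, 0.0723]
tool_rot: [3.141, -0.0, 1.652]
wrist_force: [0.7, -0.3, 0.5]
width: 0.0333
finger_force: 0.0
```

```bash
python3 -m jog '-0.004 0.153 0 0.042 -0.3; -0.004 0.153 0 0.042 -0.3; -0.004 0.153 0 0.042 -0.3; -0.004 0.153 0 0.042 -0.3; -0.004 0.153 0 0.042 -0.3; -0.004 0.153 0 0.042 -0.3; -0.004 0.1 0 0.028 -0.3; 0 0 0 0 -0.3; 0 0 0 0 -0.3; 0 0 0 0 -0.3; 0 0 0 0 -0.3'
python3 - <<'E'
from h import *
f=grab('wrist'); cv2.imwrite('pics/w1.png',f['pixels'])
for n in('scene','side'): grab(n)
E
```

```text
t: 6.15
position: [0.6205, 0.0867, 0.072]
tool_rot: [3.142, -0.0, 1.357]
wrist_force: [-0.3, 0.3, 0.1]
width: 0.0331
finger_force: 0.0
```

View pics/w1.png

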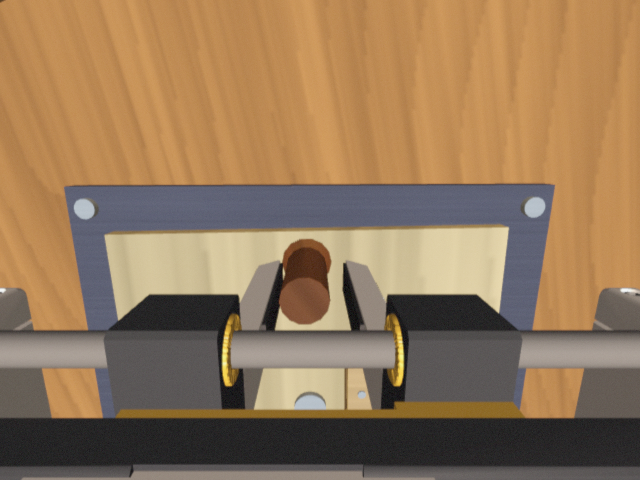

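```bash
python3 -m jog '0 0 -1 0 -0.3; 0 0 -1 0 -0.3; 0 0 -1 0 -0.3; 0 0 -1 0 1; 0 0 -0.5 0 1; -1 -0.2 0 0 1; -1 -0.2 0 0 1; -1 -0.2 0 0 1; -1 -0.2 0 0 1; -1 -0.2 0 0 1; -0.4 -0.2 0 0 1; 0 0 0 0 1; 0 0 0 0 1'
python3 - <<'E'
from h import *
f=grab('wrist'); cv2.imwrite('pics/w2.png',f['pixels'])
E
```

```text
t: 7.92
position: [0.5512, -0.0633, 0.2069]
tool_rot: [-3.142, -0.0, 1.358]
wrist_force: [0.0, 0.8, 0.4]
width: 0.0939
finger_force: 0.0
```

View pics/w2.png

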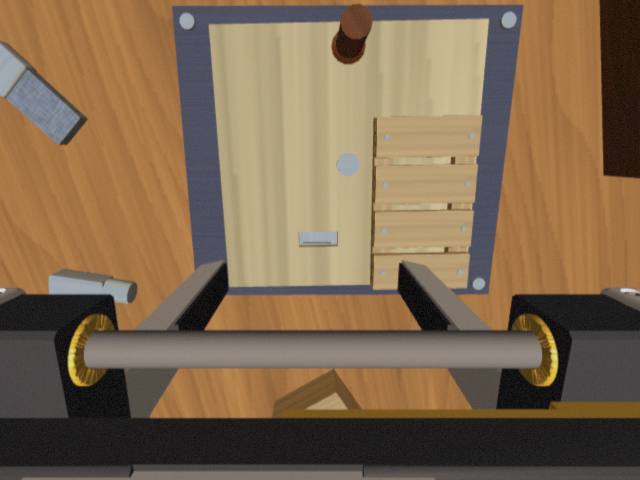

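The board is square and the keyhole lies at (318,239) with the cup slot visible through it. The pivot is at (348,164), with screws at (187,21), (509,20) and (478,284). Next: look at the key.

```bash
python3 - <<'E'
from h import *
f=load('wrist')
q=lambda u,v,z:plane(f,u,v,z)[:2]
ang=lambda d:np.arctan2(d[1],d[0])
C,B,A=q(187,21,.015),q(509,20,.015),q(478.5,284,.015)
yaw=ang(B-C); R=lambda a:np.array([[np.cos(a),-np.sin(a)],[np.sin(a),np.cos(a)]])
print('yaw',yaw,ang(B-A)-np.pi/2,'board',ang(q(489,19,.044)-q(210,23,.044)))
P=q(348,164,.045);K=q(318.5,239.5,.044);print('P',P,(A+C)/2,'K',K,'sock',P+R(yaw)@[-.03,-.075])
p=f['pixels']; 
E
python3 -m jog '1 -0.4 -0.2 0 1; 1 -0.4 -0.2 0 1; 1 -0.4 -0.2 0 1; 1 -0.4 0 0 1; 1 -0.4 0 0 1; 1 -0.4 0 0 1; 1 -0.5 0 0 1; 1 -0.5 0 0 1; 1 -0.5 0 0 1; 1 -0.5 0 0 1; 1 -0.4 0 0 1; 0 0 0 0 1; 0 0 0 0 1; 0 0 0 0 1'
python3 - <<'E'
from h import *
f=grab('wrist'); cv2.imwrite('pics/w3.png',f['pixels'])
E
```

```text
yaw -0.2099390181989271 -0.21048428487892323 board -0.19986468279128997
P [ 0.59798137 -0.01545892] [ 0.59783894 -0.01599057] K [ 0.55417369 -0.08382126] sock [ 0.55301005 -0.08256018]
t: 9.72
position: [0.4804, 0.2884, 0.2249]
tool_rot: [3.142, 0.0, 1.356]
wrist_force: [0.5, -0.7, -0.4]
width: 0.0938
finger_force: 0.0
```

View pics/w3.png

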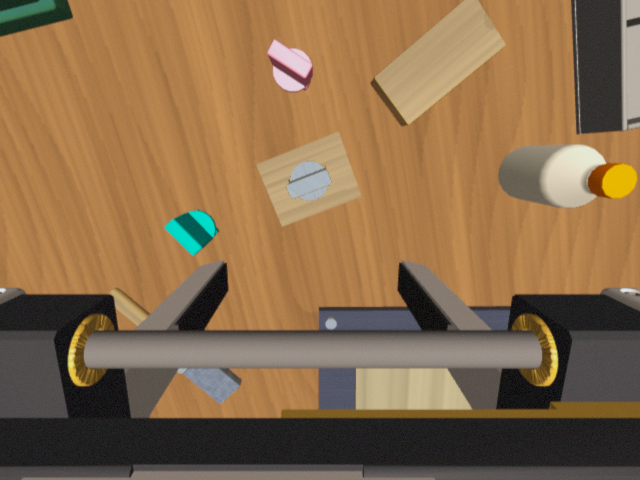

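The key's collar centre is at about (309,181), with the wing seen edge-on from above at (308,176). The pink (290,65) and turquoise (192,230) ones are decoys. I need an enlarged crop for the key's yaw.

```bash
python3 - <<'E'
from h import *
f=load('wrist'); c=f['pixels'][145:215,265:355]; cv2.imwrite('pics/c3.png',cv2.resize(c,None,fx=8,fy=8,interpolation=2))
from h import pt
for p in [(300,179),(309,176),(320,173),(309,194),(275,190)]: print(p,pt(f,*p,0).round(4))
E
```

```text
(300, 179) [0.4797 0.3334 0.0881]
(309, 176) [0.4884 0.3346 0.092 ]
(320, 173) [0.4986 0.3351 0.0931]
(309, 194) [0.4835 0.3143 0.0519]
(275, 190) [0.4498 0.3253 0.0469]
```

View pics/c3.png

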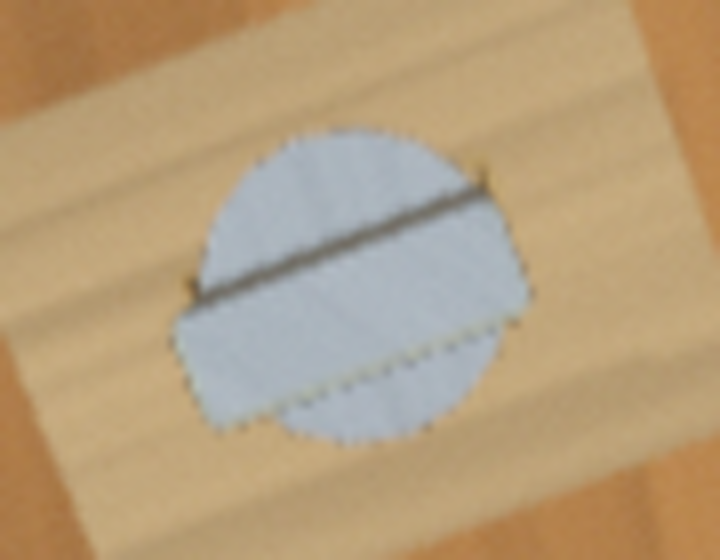

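```bash
python3 - <<'E'
from h import *
f=load('wrist')
q=lambda u,v,z:plane(f,265+(u-3.5)/8,145+(v-3.5)/8,z)[:2]
c=[q(*p,.093) for p in [(176,318),(487,190),(530,300),(222,430)]]; print(np.round(c,4))
d=c[1]-c[0]+c[2]-c[3]; d2=c[0]-c[3]+c[1]-c[2]
print('len',np.hypot(*d)/2,np.hypot(*d2)/2,'yaw',np.arctan2(d[1],d[0]),np.arctan2(-d2[0],d2[1]))
m=np.mean(c,0);print('top',m,'collar',q(354,285,.051))
# two-view height of key top: scene view, wing top centre at crop1 (631,106)->
s=bot.observe(); y=s['tool_rot'][2]; ux=np.array([np.cos(y),np.sin(y)]);uy=np.array([np.sin(y),-np.cos(y)])
D=m-s['position'][:2]; print('pos',s['position'],y,'rows xy',D@ux/.03,D@uy/.03)
yaw=np.arctan2(d[1],d[0]); print('turn shares (+cw)',(y-yaw)/(np.pi/3),(y-yaw-np.pi)/(np.pi/3), s['joints'])
E
```

```text
[[0.4671 0.3317]
 [0.5042 0.3381]
 [0.5064 0.3252]
 [0.4693 0.3183]]
len 0.037707232015171385 0.013356100287136914 yaw 0.17793447161241954 0.16735251468156628
top [0.48676758 0.32832309] collar [0.48633951 0.32801541]
pos [0.48048101 0.28832595 0.22495394] 1.3561122793812086 rows xy 1.3472748256741842 -0.07928942957117385
turn shares (+cw) 1.1250769316854539 -1.8749230683145464 [ 3.38207781e-01  1.93541139e-02  1.77051573e+00 -1.08302262e-04
  1.35177575e+00  5.52915362e-01]
```

```bash
python3 -m jog '0.67 -0.04 0 0 0.2; 0.67 -0.04 0 0 0.2; 0 0 0 -0.17 0.2; 0 0 0 -0.17 0.2; 0 0 0 -0.17 0.2; 0 0 0 -0.17 0.2; 0 0 0 -0.17 0.2; 0 0 0 -0.17 0.2; 0 0 0 -0.17 0.2; 0 0 0 -0.17 0.2; 0 0 0 -0.17 0.2; 0 0 0 -0.17 0.2; 0 0 0 -0.17 0.2; 0 0 0 0 0.2; 0 0 0 0 0.2; 0 0 0 0 0.2'
```

```text
t: 11.78
position: [0.4864, 0.3291, 0.2249]
tool_rot: [3.142, -0.0, -2.969]
wrist_force: [-0.9, -0.3, 0.4]
width: 0.0564
finger_force: 0.0
```

```bash
python3 - <<'E'
from h import *
f=grab('wrist'); c=f['pixels'][160:460,200:440]; cv2.imwrite('pics/w4.png',cv2.resize(c,None,fx=2,fy=2,interpolation=2))
E
```

```text
(no output)
```

View pics/w4.png

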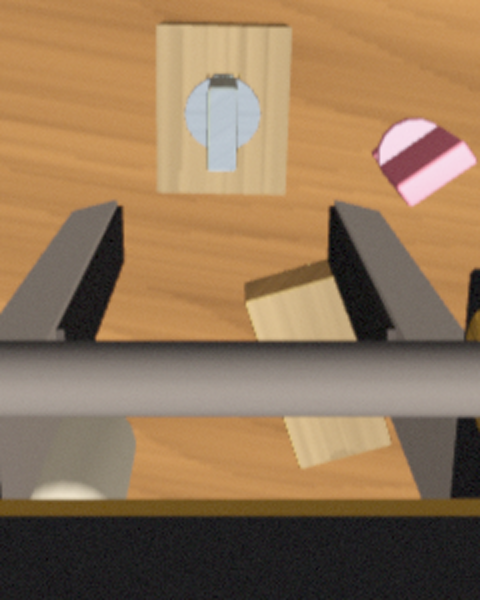

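The wing is parallel to the pads, with its top face centre at about crop (221,129), i.e. pixel (310.7,224). I triangulate it with the earlier view.

```bash
python3 - <<'E'
from h import *
f=load('wrist')
q=lambda u,v,z:plane(f,200+(u-.5)/2,160+(v-.5)/2,z)[:2]
c=[q(*p,.093) for p in [(208,87),(238,87),(236.5,171),(206,171)]]; print(np.round(c,4),np.mean(c,0),'collar',q(222.5,115,.051))
d=c[0]+c[1]-c[2]-c[3]; print('yaw mod',np.arctan2(d[1],d[0]))
print(bot.observe()['position'],bot.observe()['tool_rot'])
for z in(.083,.093,.103): print(z,np.mean([q(*p,z) for p in [(208,87),(238,87),(236.5,171),(206,171)]],0))
E
```

```text
[[0.4677 0.318 ]
 [0.4653 0.3315]
 [0.5045 0.3378]
 [0.5069 0.3237]] [0.48608092 0.32777537] collar [0.48694046 0.32795605]
yaw mod -2.990029066848143
[0.48641378 0.32899605 0.22493935] [ 3.14158503e+00 -5.17507308e-05 -2.96867807e+00]
0.083 [0.48811967 0.32808806]
0.093 [0.48608092 0.32777537]
0.103 [0.48404217 0.32746267]
```

```bash
python3 -m jog '0 -0.033 1 0 0.2; 0 0 1 0 0.2; 0 0 1 0 0.2; 0 0 1 0 0.2; 0 0 0.7 0 0.2; 0 0 0.5 0 0.2; 0 0 0.37 0 0.2; 0 0 0 0 0.2; 0 0 0 0 0.2; 0 0 0 0 -1; 0 0 0 0 -1; 0 0 0 0 -1; 0 0 0 0 -1; 0 0 0 0 -1; 0 0 0 0 -1'
```

```text
t: 13.7
position: [0.4866, 0.3278, 0.0579]
tool_rot: [-3.141, -0.0, -2.968]
wrist_force: [0.1, 0.0, 1.0]
width: 0.0139
finger_force: 30.0
```

```bash
python3 -m jog '0 0 -0.5 0 -1; 0 0 -1 0 -1; 0 0 -1 0 -1; 0 0 -1 0 -1; 0 0 -1 0 -1; 0 0 -0.5 0 -1; 0 -0.4 0 0 -1; 0 -0.8 0 0 -1; 0 -1 0 0 -1; 0 -1 0 0 -1; 0 -1 0 0 -1; 0 -1 0 0 -1; 0 -1 0 0 -1; 0 -1 0 0 -1; 0 -1 0 0 -1; 0 -1 0 0 -1; 0.17 -1 0 0 -1; 0 -1 0 0 -1; 0 -1 0 0 -1; 0 -0.7 0 0 -1'
python3 -m jog '0 0 0 0.122 -1; 0 0 0 0.122 -1; 0 0 0 0.122 -1; 0 0 0 0 -1; 0 0 0 0 -1; 0 0 0 0 -1'
```

```text
t: 16.2
position: [0.5475, -0.0557, 0.2062]
tool_rot: [3.14, -0.003, -2.969]
wrist_force: [-0.8, 0.7, -1.5]
width: 0.0136
finger_force: 30.0
t: 16.95
position: [0.5484, -0.0542, 0.2077]
tool_rot: [3.142, -0.0, 2.933]
wrist_force: [-0.4, 0.3, -1.6]
width: 0.0134
finger_force: 30.0
```

```bash
python3 -m jog '-0.353 -0.907 0 0 -1; 0 0 0 0 -1; 0 0 1 0 -1; 0 0 1 0 -1; 0 0 1 0 -1; 0 0 0.5 0 -1; 0 0 0.2 0 -1; 0 0 0 0 -1; 0 0 0 0 -1; 0 0 0 0 -1'
python3 - <<'E'
from h import *
P=np.array([.5531,-.083,.07,1])
o=np.zeros((400,800,3),np.uint8)
for i,n in enumerate(('scene','side')):
    f=grab(n); c=np.linalg.inv(f['world_from_camera'])@P; u=int(c[0]/c[2]*f['fx']+f['cx']); v=int(c[1]/c[2]*f['fy']+f['cy'])
    print(n,u,v); o[:,400*i:400*i+400]=cv2.resize(f['pixels'][v-40:v+40,u-40:u+40],(400,400),interpolation=2)
cv2.imwrite('pics/c5.png',o)
E
```

```text
t: 18.2
position: [0.5538, -0.0833, 0.0978]
tool_rot: [-3.141, 0.002, 2.932]
wrist_force: [-0.6, -0.5, -2.1]
width: 0.0136
finger_force: 30.0
scene 295 224
side 316 255
```

View pics/c5.png

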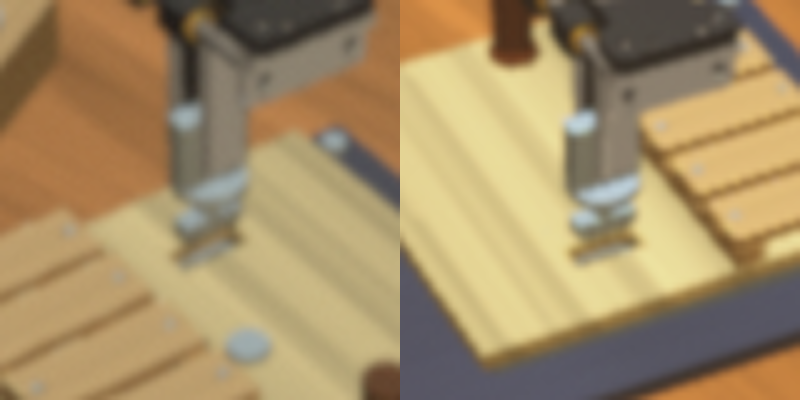

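The key's foot hangs upright right above the slot in both views: (208,225) over (208,248) in the scene half, and (603,220) over (603,247) in the side half. I go down to the cup floor.

```bash
python3 -m jog '0.02 0 0.2 0 -1; 0 0 0.2 0 -1; 0 0 0.2 0 -1; 0 0 0.2 0 -1; 0 0 0 0 -1; 0 0 0 0 -1'
```

```text
t: 19.05
position: [0.5527, -0.0829, 0.073]
tool_rot: [-3.142, 0.0, 2.932]
wrist_force: [0.4, -0.1, -2.5]
width: 0.014
finger_force: 30.0
```

```bash
python3 -m jog '0 0 0.2 0 -1; 0 0 0.2 0 -1; 0 0 0.12 0 -1; 0 0 0 0 -1; 0 0 0 0 -1; 0 0 0 0 -1'
```

```text
t: 19.8
position: [0.5535, -0.0832, 0.0585]
tool_rot: [-3.141, 0.002, 2.932]
wrist_force: [-0.6, 0.1, 6.3]
width: 0.0137
finger_force: 30.0
```

```bash
python3 -m jog '0 0 0.05 0 -1; 0 0 0.05 0 -1; 0 0 0 0 -1; 0 0 0 0 -1; 0 0 0 0 -1'
```

```text
t: 20.42
position: [0.5536, -0.0833, 0.0568]
tool_rot: [-3.141, 0.001, 2.932]
wrist_force: [-5.0, 1.2, 15.4]
width: 0.0136
finger_force: 30.0
```

```bash
python3 -m jog '0 0 0.02 0.05 -1; 0 0 0 0.1 -1; 0 0 0 0.1 -1; 0 0 0 0.1 -1; 0 0 0 0.1 -1; 0 0 0 0.1 -1; 0 0 0 0 -1; 0 0 0 0 -1'
```

```text
t: 21.42
position: [0.554, -0.0845, 0.0568]
tool_rot: [-3.141, 0.003, 2.357]
wrist_force: [-6.0, -1.7, 16.8]
width: 0.0137
finger_force: 30.0
```

```bash
python3 -m jog '0 0 0 0.1 -1; 0 0 0 0.1 -1; 0 0 0 0.1 -1; 0 0 0 0.1 -1; 0 0 0 0.1 -1; 0 0 0 0.1 -1; 0 0 0 0.1 -1; 0 0 0 0.1 -1; 0 0 0 0.1 -1; 0 0 0 0.07 -1; 0 0 0 0 -1; 0 0 0 0 -1; 0 0 0 0 -1; 0 0 0 0 -1'
```

```text
t: 23.18
position: [0.5516, -0.0849, 0.0569]
tool_rot: [-3.137, 0.005, 1.343]
wrist_force: [-14.9, -3.6, 25.0]
width: 0.0137
finger_force: 30.1
```

```bash
python3 -m jog '0 -0.03 0 0 -1; 0 0 0 0 -1; 0 0 0 0 -1; 0 0 0 0 -1'; python3 -m jog '0 -0.02 0 0 -1; 0 0 0 0 -1; 0 0 0 0 -1; 0 0 0 0 -1'
```

```text
t: 23.68
position: [0.5515, -0.0848, 0.0569]
tool_rot: [-3.14, 0.005, 1.343]
wrist_force: [-11.8, -3.9, 21.8]
width: 0.0135
finger_force: 30.1
t: 24.18
position: [0.5514, -0.0848, 0.0569]
tool_rot: [-3.141, 0.005, 1.343]
wrist_force: [-8.9, -4.3, 21.0]
width: 0.0139
finger_force: 30.0
```

```bash
python3 - <<'E'
from h import *
for n in('scene','side'):
    f=grab(n); v,u=np.mgrid[:480,:640]; d=f['range_z']; T=f['world_from_camera']
    X=np.stack([(u-f['cx'])/f['fx']*d,(v-f['cy'])/f['fy']*d,d],-1)@T[:3,:3].T+T[:3,3]
    h=(X[...,2]>.09)&(X[...,2]<.108)&(np.hypot(X[...,0]-.6197,X[...,1]-.087)<.03)
    t=h&(X[...,2]>.1)
    print(n,'handle',X[h].mean(0).round(4),h.sum(),X[t].mean(0).round(4),t.sum())
    b=f['pixels'].astype(int); grey=(abs(b[...,0]-b[...,2])<40)&(b[...,0]>110)
    c=grey&(X[...,2]>.046)&(X[...,2]<.053)&(np.hypot(X[...,0]-.552,X[...,1]+.083)<.03)
    if c.sum(): p=X[c]; print('collar',c.sum(),p.min(0).round(4),p.max(0).round(4),p.mean(0).round(4))
    w=grey&(X[...,2]>.08)&(X[...,2]<.096)&(np.hypot(X[...,0]-.552,X[...,1]+.083)<.03)
    if w.sum(): p=X[w]; print('wing',w.sum(),p.min(0).round(4),p.max(0).round(4))
E
```

```text
scene handle [0.6194 0.0908 0.0992] 102 [0.6172 0.0892 0.102 ] 59
collar 41 [ 0.534  -0.098   0.0464] [ 0.573  -0.0615  0.0529] [ 0.5615 -0.0787  0.0491]
wing 62 [ 0.5383 -0.0873  0.0816] [ 0.5722 -0.0602  0.0959]
side handle [0.6092 0.0829 0.0994] 31 [0.6107 0.0831 0.1032] 16
collar 30 [ 0.5311 -0.101   0.0463] [ 0.567  -0.0697  0.0528] [ 0.5445 -0.0895  0.0493]
wing 51 [ 0.5392 -0.1096  0.0818] [ 0.5654 -0.0711  0.0958]
```

```bash
python3 - <<'E'
from h import *
o=cv2.imread('pics/c5.png',0)
for i,(n,u,v) in enumerate((('scene',295,224),('side',316,255))):
    f=load(n); c=cv2.cvtColor(cv2.resize(f['pixels'][v-40:v+40,u-40:u+40],(400,400),interpolation=2),6)
    a=o[:,400*i:400*i+400]
    for (x,y,w,h) in ([(0,210,130,190),(20,230,150,150),(210,310,80,70)] if i==0 else [(270,130,130,130),(90,10,70,60),(20,250,330,140)]):
        r=cv2.matchTemplate(c,a[y+15 if y>14 else y:y+h-15,x+15:x+w-15],5); m=cv2.minMaxLoc(r); print(n,(x,y),np.subtract(m[3],(x+15,y+15 if y>14 else y))/5,round(m[1],3))
E
```

```text
scene (0, 210) [-0.4  0.2] 0.992
scene (20, 230) [0. 0.] 0.994
scene (210, 310) [0. 0.] 0.997
side (270, 130) [0. 0.] 0.998
side (90, 10) [19.6 40.4] 0.953
side (20, 250) [0.  0.2] 0.998
```

```bash
python3 -m jog '0 0 0 0.03 -1; 0 0 0 0 -1; 0 0 0 0 -1; 0 0 0 0 -1' && python3 -c "
from workcell import bot
print(bot.close_job())"
```

```text
t: 24.78
position: [0.5513, -0.0848, 0.0569]
tool_rot: [-3.141, 0.005, 1.311]
wrist_force: [-10.1, -5.5, 21.7]
width: 0.0141
finger_force: 30.0
the job is handed in; nothing more can be done
None
```

I handed the job in at 24.8 s. The board is at its detent, and the key is pushed home, twisted about 1.62 rad clockwise at the gripper and still gripped at 30 N. I can't read the drive and plunger joints, and the hand-in returned no verdict.

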